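# Lid the paste pot and close its carton

## Robot

A 6-joint arm with a two-finger parallel gripper is mounted at the origin on the work surface. World frame = base frame: x ahead of the robot, y to its left, z up, the work surface at z = 0. Lengths are in m, angles in degrees, forces in N, time in s.
With the tool pointing down it reaches from about 0.25 to 0.725 m from the base axis. Payload 9.7 kg.
Tool frame: the origin (TCP) lies midway between the tips of the shut fingers; the grasp point (between the pads) lies 19 mm behind it; z points along the fingers, y is the line along which they close (so a half turn about z gives the same grasp; the last joint's range is limited). The gripper opens to 85 mm and grips with 20 to 120 N. Pads are 22 mm wide; open, the fingers measure 114 mm over their backs; the gripper's body (76 mm by 85 mm) begins 54 mm behind the grasp point. The pads swing forward as they close: fully open they stand 13 mm farther back than shut.
Start: joints at [68.297, 4.979, 10.078, 95.1, 0, 90], TCP at [0.203, 0.511, 0.231] pointing down, gripper open.
Joint ranges: [-179.16, 179.16], [-48.56, 103.87], [-65.8, 70.77], [-126.05, 130.52], [-82.76, 87.17], [-180, 180]. Speed limits (degrees/s): [127.2, 127.2, 147.25, 180, 180, 180].

## Interface

Orientations are given as [roll, pitch, yaw] about the fixed x, y, z axes, in that order (R = Rz(yaw) Ry(pitch) Rx(roll)).
In Python, from workcell import bot gives the robot as it stands. The module is installed in compiled form; this text tells all that it offers.
- The arm moves only by the tool send_rows, never from a script. Its argument "moves" is one flat list of numbers, 7 for each row, row after row: the shift along the world's x, y, z normalised to -1 to 1, where 1 is 0.025 m, then the turn, a rotation vector about the world's x, y, z normalised to -1 to 1, where 1 is 0.15 rad, then the closure, from -1 (fully open) to 1 (shut), so that 0 is half open. A call has 1 to 8 rows; each row shifts and turns the commanded pose from where the row before left it; what a row does not reach is not made up. A row lasts 1/8 s, in which the tool goes at most 62.5 mm and 10.7 degrees, less where a joint would pass 70% of its speed; a pose out of reach is approached as far as the arm can. A call with a number of a shift or a turn outside -1 to 1 is refused whole. A call with a gripper value outside its range is refused whole. The fingers move at their own pace and stop on an object; "squeeze" is the grip in N (left out, the last holds). Time passes only in rows, so rows that do not move let the fingers close. It gives the time, the measured TCP pose, the force, the opening and the grip force at its end, in the units of the state.
- bot.get_obs(): the state, without advancing time (a new reading comes with each control period).
- bot.camera(name): name is "side" or "top" or "wrist"; returns a dict with "color" (400x640x3 uint8, red, green, blue), "camera_matrix" (3x3 intrinsics, pixels), "D" ([k1, k2, p1, p2, k3] as OpenCV has them; the pictures are not rectified), "R" (3x3) and "t" (3): a world point X has camera coordinates R X + t. Camera axes: x right, y down, z forward; pixel columns grow to the right and rows downward; lengths in m; the calibration is good to about 2 mm. A picture is of the moment at which its call begins. There is no depth.
- bot.job_done(): hands the job in; it is judged then, once.
Trained networks look in the newest picture that a camera, given by its name, has taken for a name from the list of things; names that differ only in an ending like _2 or _b are one class to them, and where a whole thing is asked for, a point or a joint stands for the part that bears it (a point fixed in the world has none). Each returns a list of dicts, best first, with "p" (0 to 1); they miss things now and then, are a little off and sometimes report something else, mostly with a low value. They report only what shows in the picture. A call takes as long as a camera call. They do not tell look-alikes from the thing itself.
- bot.boxes_of(camera, query): "extent" ([left, top, right, bottom] in pixels, round what is visible of it).
- bot.trace(camera, query): "region" (400x640 bool, what is visible of it) and "extent" ([left, top, right, bottom] in pixels, round what is visible of it).
- bot.landmark_of(camera, query): "pixel" ([column, row] in pixels: a listed point, or the origin of a listed thing).
The state is a dict: "time": time; "q": joint angles; "qd": joint speeds; "joint_efforts": joint torques, N m; "ee_pos": TCP position; "tcp_rot": TCP orientation; "wrist_force": force on the tool from outside, world axes, zero at the start; "torque": the same for the moment, N m; "opening": finger opening in m; "grasp_force": force on a finger pad.
Only numpy, scipy, OpenCV 4.12 (cv2) and the standard library are available. Lean on these libraries where they do the work, as an engineer would, in place of code of your own. Each camera call takes 0.05 s, during which the arm holds its last target. There are 200 camera calls.

## Task

Pack away the clean paste pot that stands in the open carton: take the lid that fits it and lower it, without dropping it, onto the pot so that it sits fully home and level. Then fold the carton's narrow flap down flat, and after it the wide flap down flat over it. Leave the other lid, the bottle, the brush jar and the marble weight where they stand.

Things in the scene. Friction and masses are not known exactly. Their poses are not given: they have to be found in the camera images.
- carton: Brown cardboard carton, fixed, 200 x 200 mm outside, 130 mm high, walls and floor 4 mm, open top. Origin: centre of its underside. x runs along the two flap hinges, y across them, z up. Hinge lines lie on the outer faces: narrow flap at y = +100 mm, 130 mm up; wide flap at y = -100 mm, 135 mm up (undersides of the closed flaps).
- flap_narrow (a joint): Narrow cardboard flap (196 mm along the hinge, 75 mm deep, 4 mm thick) on the carton's +y top edge. 0 = closed flat over the mouth (a hard stop), 1.57 = upright, more = leaning outward (stop at 2.3); starts at 1.65 to 2.0. A stiff crease (0.04 N m) holds it wherever it is left; push it over from outside, then press it down. The two flaps pass through one another.
- flap_wide (a joint): Wide cardboard flap (196 mm along the hinge, 130 mm deep, 4 mm thick) on the carton's -y top edge, same sense of angle: 0 = closed flat, overlapping the narrow flap just above it; 1.57 = upright; more = leaning outward. It starts at 1.15 to 2.0, so it may lean in over the pot and be in the way until pushed back. Crease about 0.06 N m, stays where left.
- flap_narrow_edge (a point): Middle of the narrow flap's free edge, 75 mm from its hinge.
- flap_wide_edge (a point): Middle of the wide flap's free edge, 130 mm from its hinge.
- pot: Open round white stoneware pot standing loose on the carton's floor, up to about 14 mm off its centre; 112 mm outer and 100 mm inner diameter, 82 mm high, about 0.7 kg. Origin: centre of its underside; z up.
- pot_rim (a point): Centre of the pot's mouth, at rim height (82 mm above its underside).
- lid_big: The lid that fits the pot: white stoneware disc 118 mm across, 6 mm thick, on it an upright round knob 30 mm across and 34 mm tall, below it a plug 93 mm across, 12 mm deep, that drops inside the rim. About 0.3 kg; starts right way up on the table. Origin: centre of the plug's underside, z up; disc at 12 to 18 mm, knob at 18 to 52 mm. Seated: origin 12 mm below the rim, knob inside the carton.
- lid_small: Bystander, loose: leave where it stands. A lid of the same shape but only 86 mm across (plug 64 mm), too small for the pot; same heights and knob. Origin: centre of its underside.
- bottle: Bystander, loose: leave where it stands. Brown glass bottle, 66 mm across, 170 mm tall. Origin: centre of its underside.
- brush_jar: Bystander, loose: leave where it stands. Steel cup 72 mm across and 95 mm high with brushes standing in it to 180 mm. Origin: centre of its underside.
- weight: Bystander, loose: leave where it stands. Marble block 50 x 90 x 35 mm. Origin: centre of its underside; 90 mm along its y.
Mind the look-alikes: they are no part of the job. Leave any blue or turquoise look-alike of the lid_big alone.

How it is judged (in metres and radians):
On the way, in this order (a step that is already met when the one before it is completed fails the run):
1. the big lid sits home and level on the pot, released, with both flaps still open (horizontal distance between lid_big and pot_rim below 0.006 m and z of lid_big in the frame of pot_rim between -0.0155 and -0.009 m and angle between the z axis of lid_big and the z axis of pot, either way round below 0.035 rad and angle between lid_big's own z axis and vertical below 0.06 rad and contact force between lid_big and the fingers below 0.1 N and value of joint each of flap_narrow, flap_wide above 0.8 rad), for 0.2 s.
2. the narrow flap is folded flat while the wide one is still open (value of joint flap_narrow below 0.1 rad and value of joint flap_wide above 0.5 rad), for 0.1 s.
3. the wide flap is folded flat over it (value of joint each of flap_wide, flap_narrow below 0.1 rad), for 0.1 s.
At the end, for the whole second after the job is handed in: The big lid rests on the pot: centred within 6 mm, its disc down on the rim (plug underside 9 to 15.5 mm below the rim), parallel to the rim within 0.035 rad and level within 0.06 rad, at rest and released; both flaps are within 0.1 rad of flat (all of step 3 and horizontal distance between lid_big and pot_rim below 0.006 m and z of lid_big in the frame of pot_rim between -0.0155 and -0.009 m and angle between the z axis of lid_big and the z axis of pot, either way round below 0.035 rad and angle between lid_big's own z axis and vertical below 0.06 rad and contact force between lid_big and the fingers below 0.1 N and linear speed of each of lid_big, pot below 0.02 m/s); the robot touches nothing.
It fails at once if the big lid is dropped onto the pot: falling faster than 0.45 m/s within 60 mm of the rim centre (distance between lid_big and pot_rim below 0.06 m and linear speed of lid_big above 0.45 m/s).
It fails at once if the pot is tipped by more than 0.25 rad (angle between pot's own z axis and vertical above 0.25 rad).
It fails at once if the small lid, bottle, brush jar or marble weight is moved more than 25 mm or tipped (distance of any of lid_small, bottle, brush_jar, weight from where it was at the start of the episode above 0.025 m or angle between any of lid_small, bottle, brush_jar, weight's own z axis and vertical above 0.3 rad).
It also fails if it takes over 69 s, if anything falls off the work surface, if the arm or the gripper's body presses on something with over 40 N, if the wrist force passes 120 N, or if a joint passes its speed limit or range.

## Working session

There is one attempt and no reset: what is moved stays moved. The work goes in short steps, Python scripts to look and compute and a tool call to move; the robot and the scene stay as the last step left them, time stands still between calls to the robot, and variables do not carry over. Pictures are saved under pics/ and viewed, at most 11 in all, crops included, and the job is handed in when it is done.

Besides the shell and the picture viewer there is one more tool, called after ">>>" by a JSON object that holds its "method" and its "body", one argument or row to a line. send_rows: Moves the arm, as the interface text tells. Its arguments: {"type":"object","properties":{"moves":{"type":"array"},"squeeze":{"type":"number"}},"required":["moves"]}

```bash
mkdir -p pics
cat > h.py <<'E'
import numpy as np, cv2
from workcell import bot
def ray(c,px):
    K=c["camera_matrix"];u=cv2.undistortPoints(np.array([[px]],float),K,c["D"])[0,0]
    R=c["R"];d=R.T@np.array([u[0],u[1],1]);o=-R.T@c["t"];return o,d/np.linalg.norm(d)
def atz(c,px,z):
    o,d=ray(c,px);return o+d*(z-o[2])/d[2]
def tri(obs):
    A=np.zeros((3,3));b=np.zeros(3)
    for c,p in obs:
        o,d=ray(c,p);M=np.eye(3)-np.outer(d,d);A+=M;b+=M@o
    return np.linalg.solve(A,b)
def proj(c,X):
    rv,_=cv2.Rodrigues(c["R"]);return cv2.projectPoints(np.array(X,float).reshape(-1,1,3),rv,c["t"],c["camera_matrix"],c["D"])[0][:,0]
E
python3 - <<'E'
from h import *
np.set_printoptions(precision=3,suppress=True)
C={n:bot.camera(n) for n in("side","top")}
for n in C:
    c=C[n];cv2.imwrite(f"pics/{n}0.png",c["color"][:,:,::-1]);print(n,-c["R"].T@c["t"],c["camera_matrix"][0,0])
    for q in("carton","flap_narrow_edge","flap_wide_edge","pot","pot_rim","lid_big","lid_small","bottle","brush_jar","weight"):
        print(q,[(np.round(r["pixel"]),round(r["p"],2),atz(c,r["pixel"],0)[:2].round(3)) for r in bot.landmark_of(n,q)[:3]], [np.round(r["extent"]) for r in bot.boxes_of(n,q)[:2]])
E
```

```text
side [ 1.028 -0.457  0.848] 375.1346248646791
carton [(array([256., 238.]), 0.79, array([ 0.475, -0.119]))] [array([176., 148., 313., 283.])]
flap_narrow_edge [(array([284., 168.]), 0.86, array([0.336, 0.131]))] [array([263., 150., 308., 207.]), array([230., 202., 276., 250.])]
flap_wide_edge [(array([192., 190.]), 0.66, array([ 0.18 , -0.128]))] []
pot [(array([255., 238.]), 0.66, array([ 0.474, -0.121]))] [array([229., 204., 276., 250.])]
pot_rim [(array([251., 217.]), 0.94, array([ 0.41 , -0.078]))] [array([235., 200., 276., 252.])]
lid_big [(array([347., 130.]), 0.86, array([0.365, 0.427])), (array([311., 143.]), 0.85, array([0.317, 0.285])), (array([379., 176.]), 0.73, array([0.596, 0.304]))] [array([294., 130., 329., 150.]), array([389., 216., 426., 250.])]
lid_small [(array([352., 154.]), 0.75, array([0.46 , 0.333]))] [array([338., 141., 360., 160.]), array([352., 245., 382., 281.])]
bottle [(array([310., 182.]), 0.8, array([0.443, 0.14 ]))] [array([296., 138., 321., 188.])]
brush_jar [(array([349., 205.]), 0.96, array([0.598, 0.144]))] [array([337., 154., 364., 212.])]
weight
[... 624 characters left out ...]
 [array([379., 200., 427., 246.])]
lid_big [(array([181., 272.]), 0.76, array([0.359, 0.45 ])), (array([291., 120.]), 0.69, array([0.778, 0.168])), (array([245., 179.]), 0.59, array([0.606, 0.29 ]))] [array([271.,  97., 311., 133.]), array([223., 264., 267., 312.])]
lid_small [(array([236., 234.]), 0.59, array([0.456, 0.309])), (array([298., 183.]), 0.38, array([0.596, 0.146]))] [array([218., 218., 246., 250.])]
bottle [(array([299., 237.]), 0.62, array([0.45 , 0.142]))] [array([284., 222., 314., 254.])]
brush_jar [(array([297., 185.]), 0.74, array([0.59 , 0.149]))] [array([280., 156., 308., 194.])]
weight [(array([349., 126.]), 0.84, array([0.756, 0.007]))] [array([331., 112., 365., 136.])]
```

```bash
python3 -c "
import cv2,numpy as np
a=cv2.imread('pics/side0.png');b=cv2.imread('pics/top0.png')
print(a.shape)"
```

```text
(400, 640, 3)
```

View pics/side0.png

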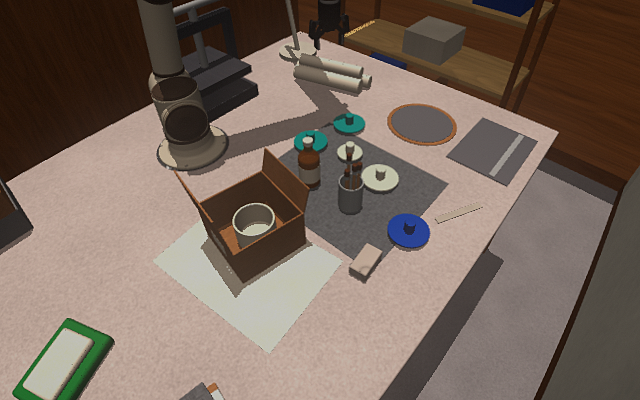

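View pics/top0.png

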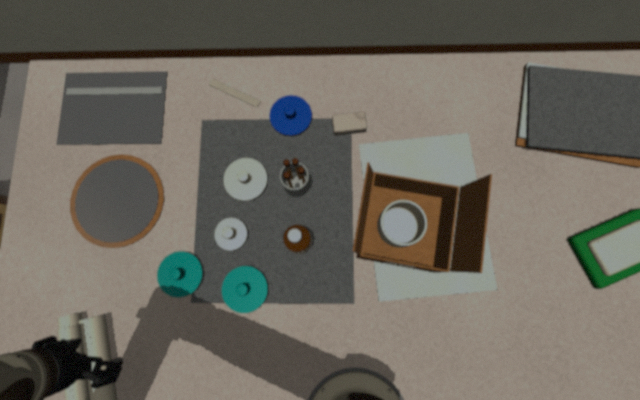

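The side view shows the white big lid at about (380,178), with blue and turquoise look-alikes around it and the small white lid at (350,152). The top view shows the big lid at (245,179), the pot at (403,223), and both flaps leaning outward.

Run:
```python
from h import *
np.set_printoptions(precision=4,suppress=True)
C={n:bot.camera(n) for n in("side","top")}
for n,s in(("top",(245,179)),("side",(380,178))):
    for r in bot.trace(n,"lid_big"):
        e=r["extent"]
        if e[0]<s[0]<e[2] and e[1]<s[1]<e[3]:
            cs=max(cv2.findContours(r["region"].astype(np.uint8),0,2)[0],key=cv2.contourArea)
            P=np.array([atz(C[n],p[0],.018)[:2] for p in cs]).astype(np.float32)
            print(n,"lid",cv2.minEnclosingCircle(P),cv2.fitEllipse(P),r["p"]);break
L={n:{q:bot.landmark_of(n,q)[0]["pixel"] for q in("flap_narrow_edge","flap_wide_edge","pot_rim")} for n in C}
for q in L["top"]:
    X=tri([(C[n],L[n][q]) for n in C]);print(q,X,[np.round(proj(C[n],X)[0]-L[n][q],1) for n in C])
a=C["top"]["color"][155:285,345:500,::-1];b=C["side"]["color"][140:290,165:320,::-1]
f=lambda i:cv2.resize(i,(400,int(i.shape[0]*400/155)),interpolation=2)
A,B=f(a),f(b);o=np.zeros((B.shape[0],800,3),np.uint8);o[:A.shape[0],:400]=A;o[:,400:]=B
cv2.imwrite("pics/comp.png",o)
```

```text
top lid ((0.6039122939109802, 0.2849719822406769), 0.062165845185518265) ((0.6030896306037903, 0.2865338921546936), (0.11483856290578842, 0.1207318902015686), 148.2577362060547) 0.66
side lid ((0.6053114533424377, 0.28813454508781433), 0.06198246404528618) ((0.606391429901123, 0.2869024872779846), (0.10938122123479843, 0.12063165754079819), 32.831634521484375) 0.86
flap_narrow_edge [ 0.4987 -0.0084  0.2039] [array([-0.7,  0.1]), array([-0.6, -0.5])]
flap_wide_edge [ 0.4537 -0.2386  0.268 ] [array([-0.7,  0. ]), array([-0.7, -0.4])]
pot_rim [ 0.4753 -0.1128  0.0937] [array([-0.8,  0.1]), array([-0.7, -0.5])]
```

View pics/comp.png

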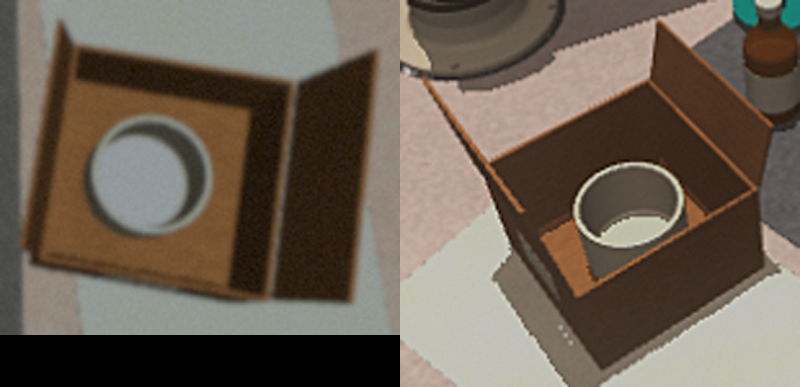

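The crop shows the pot ring centred near top pixel (403,223), with the carton yawed about -11°. Both flaps are open slightly past upright. The fits put the big lid at (0.605, 0.287), within reach, so I'll move above it.

>>> {"method": "send_rows", "body": {
  "moves": [1,-0.56,0,0,0,0,-1,1,-0.56,0,0,0,0,-1,1,-0.56,0,0,0,0,-1,1,-0.56,0,0,0,0,-1,1,-0.56,0,0,0,0,-1,1,-0.56,0,0,0,0,-1,1,-0.56,0,0,0,0,-1,1,-0.56,0,0,0,0,-1],
  "squeeze": 40
}}

```text
time: 3.6
ee_pos: [0.4042, 0.3985, 0.2313]
tcp_rot: [180.0, 0.0, 158.3]
wrist_force: [0.3, 0.8, 1.1]
opening: 0.0854
grasp_force: 0.0
```

>>> {"method": "send_rows", "body": {
  "moves": [1,-0.56,0,0,0,0,-1,1,-0.56,0,0,0,0,-1,1,-0.56,0,0,0,0,-1,1,-0.56,0,0,0,0,-1,1,-0.56,0,0,0,0,-1,1,-0.56,0,0,0,0,-1,1,-0.56,0,0,0,0,-1,1,-0.56,0,0,0,0,-1]
}}

```text
time: 4.6
ee_pos: [0.6042, 0.2865, 0.2312]
tcp_rot: [180.0, -0.0, 158.3]
wrist_force: [-0.3, 0.0, -0.5]
opening: 0.0854
grasp_force: 0.0
```

Run:
```python
from h import *
np.set_printoptions(precision=4,suppress=True)
c=bot.camera("wrist");o=bot.get_obs();print(o)
cv2.imwrite("pics/w1.png",c["color"][:,:,::-1])
for r in bot.trace("wrist","lid_big")[:3]:
    cs=max(cv2.findContours(r["region"].astype(np.uint8),0,2)[0],key=cv2.contourArea)
    P=np.array([atz(c,p[0],.018)[:2] for p in cs]).astype(np.float32)
    print(r["p"],r["extent"],cv2.minEnclosingCircle(P),cv2.fitEllipse(P))
for r in bot.landmark_of("wrist","lid_big"): print(r, atz(c,r["pixel"],0))
```

```text
{'time': 4.65, 'q': array([25.1646, 22.711 , 31.1778, 98.476 , -0.0576, 46.9746]), 'qd': array([ 1.5174, -1.2952, -2.5277, -1.1984,  0.0993,  2.9449]), 'joint_efforts': array([  6.1053, -74.3951,  48.0103,   0.8192,   0.7636,   0.2215]), 'ee_pos': array([0.6065, 0.2846, 0.2303]), 'tcp_rot': array([-179.954 ,    0.0358,  158.1901]), 'wrist_force': array([ 0.9563, -0.745 , -1.5805]), 'torque': array([-0.0773, -0.0702,  0.0234]), 'grasp_force': 0.0, 'opening': 0.08524449996367744}
0.73 [275.6, 134.4, 363.9, 225.5] ((0.6050666570663452, 0.28808629512786865), 0.05939687788486481) ((0.6046624779701233, 0.28803959488868713), (0.1156599223613739, 0.11676435172557831), 114.21133422851562)
0.6 [249.5, 284.2, 332.3, 336.8] ((0.783747136592865, 0.16842330992221832), 0.06054171174764633) ((0.7741076946258545, 0.17225943505764008), (0.09441515803337097, 0.12393874675035477), 166.0013885498047)
{'pixel': [288.6, 308.0], 'p': 0.93} [0.7786 0.1666 0.    ]
{'pixel': [318.3, 176.5], 'p': 0.82} [0.6029 0.2868 0.    ]
```

View pics/w1.png

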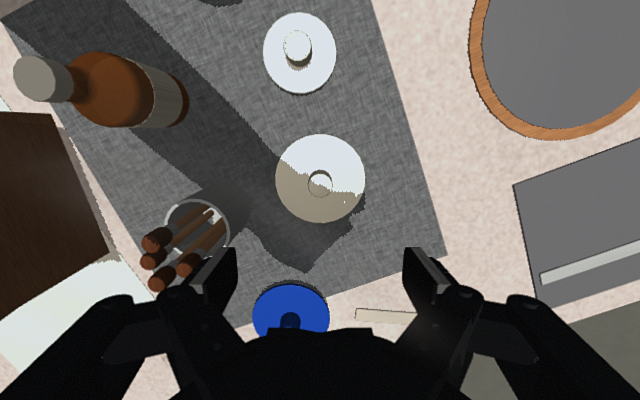

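The wrist picture shows the big lid at (320,178), with the fingers straddling it along the image's horizontal and clear of the jar at (185,240). It reads (0.605, 0.288), which agrees with the earlier fit. Descending.

>>> {"method": "send_rows", "body": {
  "moves": [0.08,0.04,-1,0,0,0,-1,0,0,-1,0,0,0,-1,0,0,-1,0,0,0,-1,0,0,-1,0,0,0,-1,0,0,-1,0,0,0,-1,0,0,-1,0,0,0,-1,0,0,-1,0,0,0,-1,0,0,-0.7,0,0,0,-1]
}}

```text
time: 5.75
ee_pos: [0.6043, 0.2885, 0.0378]
tcp_rot: [-180.0, -0.0, 158.3]
wrist_force: [0.9, 0.0, 0.8]
opening: 0.0853
grasp_force: 0.0
```

>>> {"method": "send_rows", "body": {
  "moves": [0,0,-0.6,0,0,0,-1,0,0,0,0,0,0,-1,0,0,0,0,0,0,0.4,0,0,0,0,0,0,1,0,0,0,0,0,0,1,0,0,0,0,0,0,1,0,0,0,0,0,0,1,0,0,0,0,0,0,1]
}}

```text
time: 6.75
ee_pos: [0.6057, 0.288, 0.0246]
tcp_rot: [180.0, 0.1, 158.3]
wrist_force: [-0.5, -1.3, 6.3]
opening: 0.0285
grasp_force: 40.0
```

>>> {"method": "send_rows", "body": {
  "moves": [0,0,0.4,0,0,0,1,0,0,1,0,0,0,1,0,0,1,0,0,0,1,0,0,1,0,0,0,1,0,0,1,0,0,0,1,0,0,1,0,0,0,1,0,0,1,0,0,0,1,0,0,1,0,0,0,1],
  "squeeze": 60
}}

```text
time: 7.75
ee_pos: [0.6051, 0.288, 0.2096]
tcp_rot: [-180.0, -0.0, 158.3]
wrist_force: [0.2, -0.2, -1.8]
opening: 0.0283
grasp_force: 59.3
```

>>> {"method": "send_rows", "body": {
  "moves": [0,0,1,0,0,0,1,0,0,1,0,0,0,1,0,0,0.2,0,0,0,1,0,0,0,0,0,0,1]
}}

```text
time: 8.25
ee_pos: [0.6054, 0.2881, 0.2632]
tcp_rot: [-180.0, -0.0, 158.3]
wrist_force: [-0.3, 0.3, -3.4]
opening: 0.0286
grasp_force: 59.4
```

```bash
cat > pf.py <<'E'
from h import *
from scipy.optimize import least_squares
th=np.linspace(0,2*np.pi,72,endpoint=False)
def sil(c,x,y,circ):  # circ: (r,z) list
    P=np.vstack([np.c_[x+r*np.cos(th),y+r*np.sin(th),0*th+z] for r,z in circ])
    return cv2.convexHull(proj(c,P).astype(np.float32))
def fit(views,circ,x0):
    f=lambda v:np.concatenate([[cv2.pointPolygonTest(sil(c,v[0],v[1],circ),(float(p[0][0]),float(p[0][1])),True) for p in k] for c,k in views])
    s=least_squares(f,x0,loss="soft_l1",f_scale=.7,diff_step=1e-3);return s.x,np.median(abs(f(s.x)))
def cont(r): return max(cv2.findContours(r["region"].astype(np.uint8),0,1)[0],key=cv2.contourArea)
E
python3 - <<'E'
from pf import *
np.set_printoptions(precision=4,suppress=True)
C={n:bot.camera(n) for n in("side","top","wrist")};o=bot.get_obs();print(o["ee_pos"],o["tcp_rot"],o["wrist_force"],o["opening"])
V={}
for n in("side","top"):
    r=bot.trace(n,"pot")[0];V[n]=(C[n],cont(r));print(n,r["p"],r["extent"])
    print(fit([V[n]],[(.056,.086)]+([(.056,.004)] if n=="top" else []),[.475,-.113]))
i=np.hstack([C["wrist"]["color"][:,:,::-1][:, 120:520],C["side"]["color"][:,:,::-1][:,130:530]])
cv2.imwrite("pics/w2.png",i)
for r in bot.trace("wrist","lid_big")[:3]: print(r["p"],r["extent"],fit([(C["wrist"],cont(r))],[(.059,.2385+.018)],[.605,.288]))
print(fit([V["top"],V["side"]],[(.056,.086)],[.475,-.113]))
E
```

```text
[0.6051 0.2879 0.2624] [-179.9163   -0.0777  158.3025] [ 0.2181 -0.0797 -2.8421] 0.02826093242105245
side 0.64 [230.4, 202.8, 276.4, 247.8]
(array([ 0.4858, -0.1209]), np.float64(1.1653465819186335))
top 0.95 [374.0, 200.4, 424.2, 245.9]
(array([ 0.4784, -0.1166]), np.float64(0.919294122404454))
0.75 [218.9, 142.0, 422.0, 327.1] (array([0.6041, 0.2898]), np.float64(2.5939841119117695))
0.61 [197.9, 1.0, 254.8, 11.3] (array([0.421 , 0.3158]), np.float64(3.4595152514641905))
0.45 [275.9, 320.5, 307.0, 327.6] (array([0.6021, 0.2862]), np.float64(0.702134070770309))
(array([ 0.4781, -0.1148]), np.float64(1.0772437351343422))
```

View pics/w2.png

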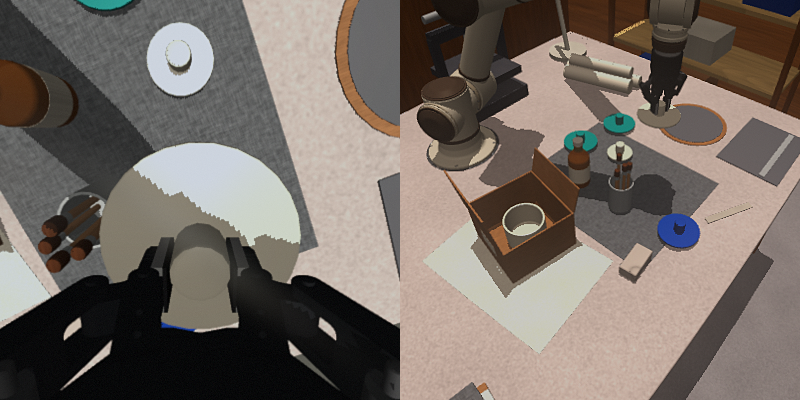

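The lid is held level on its knob. Next I'll carry it to the +x side of the carton, where the wrist camera can see the pot past the lid.

>>> {"method": "send_rows", "body": {
  "moves": [0,-0.5,0,0,0,0,1,0,-1,0,0,0,0,1,0,-1,0,0,0,0,1,0,-1,0,0,0,0,1,0,-1,0,0,0,0,1,0,-1,0,0,0,0,1,0,-1,0,0,0,0,1,0,-1,0,0,0,0,1]
}}

```text
time: 9.55
ee_pos: [0.6052, 0.0986, 0.2639]
tcp_rot: [180.0, 0.0, 158.3]
wrist_force: [1.4, 1.2, -2.0]
opening: 0.0282
grasp_force: 59.5
```

>>> {"method": "send_rows", "body": {
  "moves": [0.2,-1,0,0,0,0.42,1,0.2,-1,0,0,0,0.42,1,0.2,-1,0,0,0,0.41,1,0,-1,0,0,0,0,1,0,-1,0,0,0,0,1,0,-1,0,0,0,0,1,0,-1,0,0,0,0,1,0,-1,0,0,0,0,1]
}}

```text
time: 10.55
ee_pos: [0.6198, -0.1014, 0.264]
tcp_rot: [-180.0, 0.0, 169.0]
wrist_force: [-0.1, -0.2, -2.4]
opening: 0.0284
grasp_force: 59.5
```

>>> {"method": "send_rows", "body": {
  "moves": [0,-1,0,0,0,0,1,0,-0.7,0,0,0,0,1,0,0,0,0,0,0,1,0,0,0,0,0,0,1]
}}

```text
time: 11.05
ee_pos: [0.6203, -0.1417, 0.2638]
tcp_rot: [180.0, -0.0, 169.0]
wrist_force: [0.5, 0.3, -1.5]
opening: 0.0284
grasp_force: 59.5
```

Run:
```python
from pf import *
np.set_printoptions(precision=4,suppress=True)
c=bot.camera("wrist");o=bot.get_obs();print(o["ee_pos"],o["tcp_rot"],o["wrist_force"],o["opening"],"cam",-c["R"].T@c["t"])
cv2.imwrite("pics/w3.png",c["color"][:,:,::-1])
for r in bot.trace("wrist","lid_big")[:1]:
    k=cont(r);k=k[k[:,0,1]<250];z=o["ee_pos"][2]-.0245+.018
    print(r["p"],r["extent"],fit([(c,k)],[(.059,z)],o["ee_pos"][:2]))
for q in("pot","pot_rim"):
  for r in bot.trace("wrist",q)[:1]: print(q,r["p"],r["extent"],fit([(c,cont(r))],[(.056,.086),(.056,.004)],[.478,-.115]))
for n in("carton","pot_rim","flap_wide_edge","flap_narrow_edge"):
  print(n,[(r["pixel"],r["p"]) for r in bot.landmark_of("wrist",n)[:2]])
np.save("c3.npy",c,allow_pickle=True)
```

```text
[ 0.6204 -0.1414  0.2639] [179.987    0.0052 169.0719] [ 0.0076 -0.6574 -1.7665] 0.0283692695552521 cam [ 0.5548 -0.1281  0.4065]
0.78 [218.9, 141.1, 421.1, 330.5] (array([ 0.6205, -0.1407]), np.float64(0.8797558584714169))
pot 0.94 [261.9, 0.0, 369.2, 108.1] (array([ 0.4797, -0.1159]), np.float64(1.4808411051856833))
pot_rim 0.88 [264.1, 2.6, 368.0, 107.9] (array([ 0.4796, -0.1158]), np.float64(1.1486643719853267))
carton []
pot_rim [([316.7, 50.3], 0.61)]
flap_wide_edge []
flap_narrow_edge []
```

View pics/w3.png

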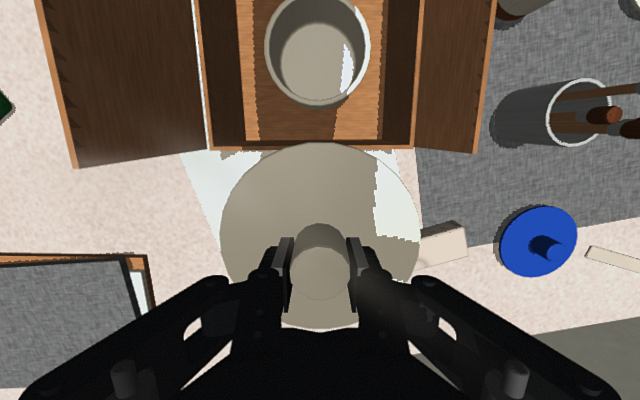

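The wrist view shows the pot rim at about (317,53) with its top edge at the picture border. The carton is square to the gripper: wide flap on the left, narrow flap on the right. I'll refit the rim without the border points.

Run:
```python
from pf import *
np.set_printoptions(precision=4,suppress=True)
c=np.load("c3.npy",allow_pickle=True).item()
bot.camera("wrist")
for q in("pot","pot_rim"):
    k=cont(bot.trace("wrist",q)[0]);k=k[k[:,0,1]>6]
    print(q,fit([(c,k)],[(.056,.086)],[.478,-.115]))
    P=np.array([atz(c,p[0],.086)[:2] for p in k]).astype(np.float32);print(cv2.fitEllipse(P))
# carton corners from picture at z .13/.135
for p,z in(((208,149),.133),((412,149),.13),((205,80),.133),((420,60),.13)): print(p,atz(c,p,z))
o=bot.get_obs();print(o["ee_pos"])
```

```text
pot (array([ 0.4797, -0.1156]), np.float64(0.5765822401239917))
((0.47893089056015015, -0.11542557179927826), (0.11070279031991959, 0.11477237194776535), 82.28999328613281)
pot_rim (array([ 0.4796, -0.1156]), np.float64(0.6294077799571866))
((0.4785333573818207, -0.11547847837209702), (0.11024083942174911, 0.11538314819335938), 81.40449523925781)
(208, 149) [ 0.555  -0.2381  0.133 ]
(412, 149) [ 0.5931 -0.0427  0.13  ]
(205, 80) [ 0.4947 -0.2226  0.133 ]
(420, 60) [ 0.515 -0.027  0.13 ]
[ 0.6204 -0.1419  0.2638]
```

>>> {"method": "send_rows", "body": {
  "moves": [-0.94,0.17,0,0,0,0,1,-0.94,0.17,0,0,0,0,1,-0.94,0.17,0,0,0,0,1,-0.94,0.17,0,0,0,0,1,-0.94,0.17,0,0,0,0,1,-0.94,0.17,0,0,0,0,1,0,0,0,0,0,0,1,0,0,0,0,0,0,1]
}}

```text
time: 12.6
ee_pos: [0.4798, -0.1166, 0.2639]
tcp_rot: [-180.0, 0.0, 169.0]
wrist_force: [0.4, 0.3, -2.4]
opening: 0.0285
grasp_force: 59.5
```

>>> {"method": "send_rows", "body": {
  "moves": [0,0,-0.8,0,0,0,1,0,0,-0.8,0,0,0,1,0,0,-0.8,0,0,0,1,0,0,-0.8,0,0,0,1,0,0,-0.8,0,0,0,1,0,0,-0.8,0,0,0,1,0,0,-0.8,0,0,0,1,0,0,0,0,0,0,1]
}}

```text
time: 13.6
ee_pos: [0.479, -0.1164, 0.1221]
tcp_rot: [180.0, -0.2, 169.0]
wrist_force: [-0.1, 0.5, -1.1]
opening: 0.0284
grasp_force: 59.5
```

Run:
```python
from pf import *
np.set_printoptions(precision=4,suppress=True)
C={n:bot.camera(n) for n in("wrist","side")};o=bot.get_obs();print(o["ee_pos"],o["tcp_rot"],o["wrist_force"],o["opening"])
i=np.hstack([C["wrist"]["color"][:,:,::-1][:, 160:480],cv2.resize(C["side"]["color"][120:280,160:352,::-1],(480,400),interpolation=2)])
cv2.imwrite("pics/w4.png",i)
```

```text
[ 0.4798 -0.1166  0.1242] [179.9987  -0.0029 169.0397] [-1.1189  0.1822 -1.8428] 0.028002902502042386
```

View pics/w4.png

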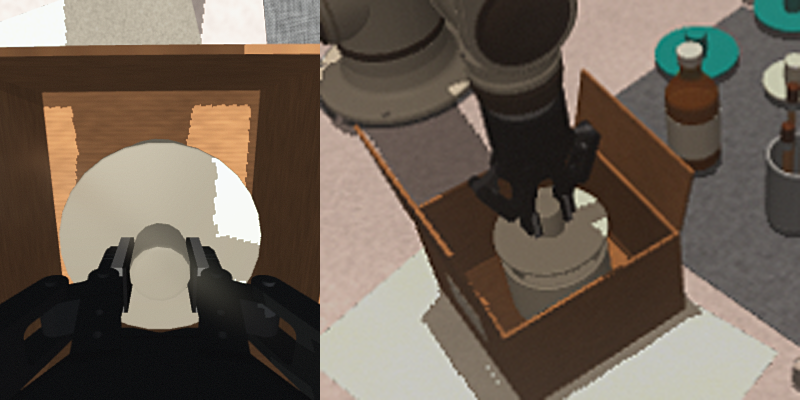

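The picture shows the lid directly over the pot, level and clear of the walls and flaps. Lowering slowly.

>>> {"method": "send_rows", "body": {
  "moves": [0,0,-0.2,0,0,0,1,0,0,-0.2,0,0,0,1,0,0,-0.2,0,0,0,1,0,0,-0.15,0,0,0,1,0,0,0,0,0,0,1]
}}

```text
time: 14.32
ee_pos: [0.4792, -0.1164, 0.1047]
tcp_rot: [180.0, -0.0, 169.0]
wrist_force: [0.0, 0.1, -3.2]
opening: 0.0281
grasp_force: 59.5
```

>>> {"method": "send_rows", "body": {
  "moves": [0,0,-0.1,0,0,0,1,0,0,-0.08,0,0,0,1,0,0,-0.04,0,0,0,1,0,0,0,0,0,0,1]
}}

```text
time: 14.82
ee_pos: [0.4793, -0.1165, 0.0995]
tcp_rot: [180.0, -0.0, 169.0]
wrist_force: [-0.7, 1.4, -2.6]
opening: 0.0285
grasp_force: 59.5
```

>>> {"method": "send_rows", "body": {
  "moves": [0,0,-0.04,0,0,0,1,0,0,-0.04,0,0,0,1,0,0,0,0,0,0,1]
}}

```text
time: 15.2
ee_pos: [0.4795, -0.1165, 0.0986]
tcp_rot: [-180.0, 0.1, 169.0]
wrist_force: [-3.2, 1.4, 6.1]
opening: 0.0285
grasp_force: 60.6
```

Contact came at the expected seating height. Releasing gently, then rising.

>>> {"method": "send_rows", "body": {
  "moves": [0,0,0,0,0,0,0.2,0,0,0,0,0,0,0,0,0,0,0,0,0,-0.3,0,0,0,0,0,0,-0.3,0,0,0,0,0,0,-0.3]
}}

```text
time: 15.82
ee_pos: [0.4794, -0.1165, 0.0975]
tcp_rot: [180.0, -0.0, 169.0]
wrist_force: [0.8, -0.5, -0.3]
opening: 0.0553
grasp_force: 0.0
```

>>> {"method": "send_rows", "body": {
  "moves": [0,0,0.3,0,0,0,-0.3,0,0,0.8,0,0,0,-0.3,0,0,1,0,0,0,-0.3,0,0,1,0,0,0,-0.3,0,0,1,0,0,0,-0.3,0,0,1,0,0,0,-0.3,0,0,1,0,0,0,-0.3,0,0,1,0,0,0,-0.3]
}}

```text
time: 16.82
ee_pos: [0.4793, -0.1165, 0.2765]
tcp_rot: [-180.0, 0.0, 169.0]
wrist_force: [0.3, -0.6, -0.9]
opening: 0.0559
grasp_force: 0.0
```

>>> {"method": "send_rows", "body": {
  "moves": [0,0,1,0,0,0,0.5,0.5,0,1,0,0,0,1,1,0,0,0,0,0,1,1,0,0,0,0,0,1,1,0,0,0,0,0,1,0,0,0,0,0,0,1,0,0,0,0,0,0,1]
}}

```text
time: 17.7
ee_pos: [0.5664, -0.1165, 0.3253]
tcp_rot: [-180.0, -0.0, 169.0]
wrist_force: [0.4, 0.9, -0.9]
opening: 0.0
grasp_force: 0.0
```

Run:
```python
from pf import *
np.set_printoptions(precision=4,suppress=True)
C={n:bot.camera(n) for n in("wrist","side")};o=bot.get_obs();print(o["ee_pos"],o["tcp_rot"],o["wrist_force"],o["opening"])
i=np.hstack([cv2.resize(C["wrist"]["color"][:,:,::-1],(400,250)),cv2.resize(C["side"]["color"][120:280,160:352,::-1],(400,333),interpolation=2)[:250]])
cv2.imwrite("pics/w5.png",i)
c=C["wrist"]
for r in bot.trace("wrist","lid_big")[:2]:
    k=cont(r); print(r["p"],r["extent"],[fit([(c,k)],[(.059,z)],[.479,-.1156]) for z in(.092,.1)])
for n in C:
  for q in("flap_narrow_edge","flap_wide_edge"): print(n,q,[(r["pixel"],r["p"]) for r in bot.landmark_of(n,q)[:1]])
```

```text
[ 0.5662 -0.1165  0.3257] [-179.9989    0.0367  169.0293] [0.5596 0.6961 0.1624] -0.0002365933557097406
0.6 [261.0, 62.8, 353.9, 157.5] [(array([ 0.4802, -0.1152]), np.float64(0.9041103406651242)), (array([ 0.4819, -0.115 ]), np.float64(1.6565792744385228))]
0.59 [462.9, 226.7, 533.7, 287.2] [(array([0.7458, 0.1146]), np.float64(5.040985536910759)), (array([0.7415, 0.1089]), np.float64(5.57320951953148))]
wrist flap_narrow_edge [([426.9, 100.7], 0.64)]
wrist flap_wide_edge [([114.0, 99.9], 0.57)]
side flap_narrow_edge [([284.4, 167.8], 0.93)]
side flap_wide_edge [([190.5, 190.9], 0.77)]
```

View pics/w5.png

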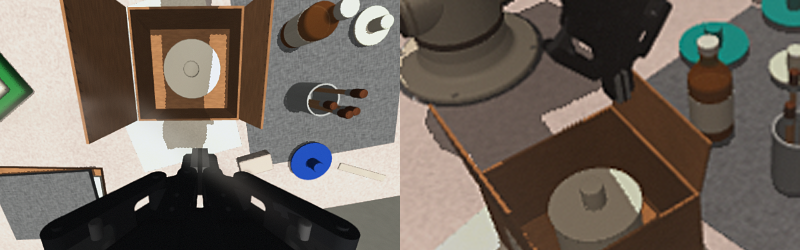

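The lid sits home: the fit gives (0.480, -0.115) at z = 0.092, and the picture shows it level. Next I'll go outside the narrow flap with closed fingers, push it over and press it down.

>>> {"method": "send_rows", "body": {
  "moves": [-0.41,0.97,0,0,0,0,1,-0.41,0.97,0,0,0,0,1,-0.41,0.97,0,0,0,0,1,-0.41,0.97,0,0,0,0,1,-0.41,0.97,0,0,0,0,1,-0.41,0.97,0,0,0,0,1,0,0,0,0,0,0,1]
}}

```text
time: 18.92
ee_pos: [0.5048, 0.03, 0.3256]
tcp_rot: [180.0, 0.0, 169.2]
wrist_force: [-0.8, -0.5, -0.8]
opening: 0.0002
grasp_force: 0.0
```

>>> {"method": "send_rows", "body": {
  "moves": [0,0,-0.97,0,0,0,1,0,0,-0.97,0,0,0,1,0,0,-0.97,0,0,0,1,0,0,-0.97,0,0,0,1,0,0,-0.97,0,0,0,1,0,0,-0.97,0,0,0,1,0,0,0,0,0,0,1]
}}

```text
time: 19.8
ee_pos: [0.5047, 0.0283, 0.178]
tcp_rot: [-179.9, -0.2, 169.0]
wrist_force: [-0.6, 0.5, 0.0]
opening: 0.0001
grasp_force: 0.0
```

>>> {"method": "send_rows", "body": {
  "moves": [-0.1,-0.5,0,0,0,0,1,-0.1,-0.5,0,0,0,0,1,-0.1,-0.5,0,0,0,0,1,-0.1,-0.5,0,0,0,0,1,-0.1,-0.5,0,0,0,0,1,-0.1,-0.5,0,0,0,0,1,-0.1,-0.5,0,0,0,0,1,0,0,0,0,0,0,1]
}}

```text
time: 20.8
ee_pos: [0.4877, -0.0595, 0.1795]
tcp_rot: [-180.0, -0.0, 169.0]
wrist_force: [-0.2, 0.1, -0.1]
opening: -0.0002
grasp_force: 0.0
```

>>> {"method": "send_rows", "body": {
  "moves": [-0.04,-0.2,-0.3,0,0,0,1,0,0,-0.3,0,0,0,1,0,0,-0.3,0,0,0,1,0,0,-0.3,0,0,0,1,0,0,-0.3,0,0,0,1,0,0,-0.15,0,0,0,1,0,0,0,0,0,0,1]
}}

```text
time: 21.68
ee_pos: [0.4867, -0.0634, 0.1379]
tcp_rot: [180.0, -0.0, 169.0]
wrist_force: [0.1, -0.6, -0.1]
opening: 0.0
grasp_force: 0.0
```

Run:
```python
from pf import *
np.set_printoptions(precision=4,suppress=True)
C={n:bot.camera(n) for n in("top","side")};o=bot.get_obs();print(o["ee_pos"],o["wrist_force"])
i=np.hstack([cv2.resize(C["top"]["color"][140:290,330:510,::-1],(400,333),interpolation=2),cv2.resize(C["side"]["color"][120:280,160:352,::-1],(400,333),interpolation=2)])
cv2.imwrite("pics/w6.png",i)
```

```text
[ 0.4869 -0.0634  0.1384] [-0.0285 -0.6108  0.9085]
```

View pics/w6.png

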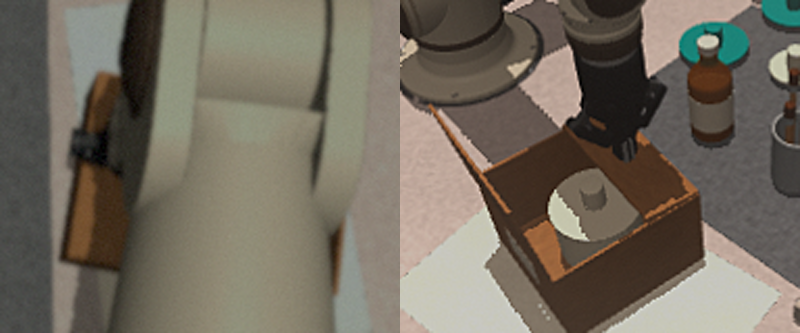

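The narrow flap is nearly flat and the wide one still stands open. I'll press a little more.

>>> {"method": "send_rows", "body": {
  "moves": [0,0,-0.1,0,0,0,1,0,0,-0.06,0,0,0,1,0,0,0,0,0,0,1]
}}

```text
time: 22.15
ee_pos: [0.4868, -0.0635, 0.1342]
tcp_rot: [180.0, -0.0, 169.0]
wrist_force: [0.1, -0.5, -0.1]
opening: 0.0002
grasp_force: 0.0
```

>>> {"method": "send_rows", "body": {
  "moves": [0,0,-0.06,0,0,0,1,0,0,-0.04,0,0,0,1,0,0,0,0,0,0,1]
}}

```text
time: 22.52
ee_pos: [0.487, -0.0635, 0.1338]
tcp_rot: [180.0, 0.1, 169.0]
wrist_force: [-6.0, 0.4, 14.2]
opening: 0.0002
grasp_force: 7.9
```

The narrow flap is at its hard stop, with 14 N pressing. Next I'll rise and go round to the outside of the wide flap.

>>> {"method": "send_rows", "body": {
  "moves": [0,0,0.4,0,0,0,1,0,0,1,0,0,0,1,0,0,1,0,0,0,1,0,0,1,0,0,0,1,0,0,1,0,0,0,1,0,0,1,0,0,0,1,0,0,1,0,0,0,1,0,0,0.4,0,0,0,1]
}}

```text
time: 23.52
ee_pos: [0.4872, -0.0635, 0.3031]
tcp_rot: [180.0, 0.1, 169.0]
wrist_force: [0.3, -0.8, -0.1]
opening: 0.0002
grasp_force: 0.0
```

>>> {"method": "send_rows", "body": {
  "moves": [-0.2,-0.99,0,0,0,0,1,-0.2,-0.99,0,0,0,0,1,-0.2,-0.99,0,0,0,0,1,-0.2,-0.99,0,0,0,0,1,-0.2,-0.99,0,0,0,0,1,-0.2,-0.99,0,0,0,0,1,-0.2,-0.99,0,0,0,0,1,-0.2,-0.99,0,0,0,0,1]
}}

```text
time: 24.52
ee_pos: [0.4466, -0.2623, 0.3011]
tcp_rot: [180.0, -0.1, 169.0]
wrist_force: [0.7, 0.1, -0.1]
opening: -0.0002
grasp_force: 0.0
```

>>> {"method": "send_rows", "body": {
  "moves": [-0.2,-0.99,0,0,0,0,1,0,0,0,0,0,0,1,0,0,-0.9,0,0,0,1,0,0,-0.9,0,0,0,1,0,0,-0.9,0,0,0,1,0,0,-0.8,0,0,0,1,0,0,0,0,0,0,1]
}}

```text
time: 25.4
ee_pos: [0.4414, -0.2851, 0.2128]
tcp_rot: [179.9, -0.1, 169.1]
wrist_force: [0.3, -0.1, -0.2]
opening: -0.0003
grasp_force: 0.0
```

Run:
```python
from pf import *
np.set_printoptions(precision=4,suppress=True)
C={n:bot.camera(n) for n in("top","side")};o=bot.get_obs();print(o["ee_pos"],o["wrist_force"])
i=np.hstack([cv2.resize(C["top"]["color"][140:290,330:510,::-1],(400,333),interpolation=2),cv2.resize(C["side"]["color"][120:280,160:352,::-1],(400,333),interpolation=2)])
cv2.imwrite("pics/w7.png",i)
```

```text
[ 0.442  -0.2858  0.2148] [-0.0416 -0.0257  0.1568]
```

View pics/w7.png

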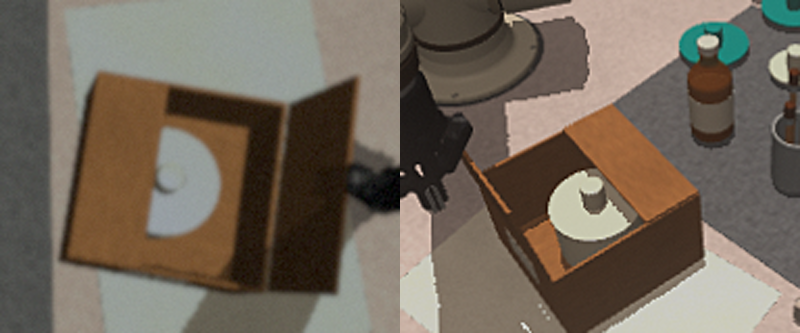

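The narrow flap lies flat, the lid is seated, and the fingers are outside the wide flap (left picture, about (370,185)). Pushing it over.

>>> {"method": "send_rows", "body": {
  "moves": [0.15,0.785,0,0,0,0,1,0.15,0.785,0,0,0,0,1,0.15,0.785,0,0,0,0,1,0.15,0.785,0,0,0,0,1,0.15,0.785,0,0,0,0,1,0.15,0.785,0,0,0,0,1,0,0,0,0,0,0,1]
}}

```text
time: 26.38
ee_pos: [0.4647, -0.1667, 0.2145]
tcp_rot: [180.0, 0.0, 169.2]
wrist_force: [0.3, 0.2, -0.7]
opening: -0.0003
grasp_force: 0.0
```

>>> {"method": "send_rows", "body": {
  "moves": [0.03,0.145,-0.375,0,0,0,1,0.03,0.145,-0.375,0,0,0,1,0.03,0.145,-0.375,0,0,0,1,0.03,0.145,-0.375,0,0,0,1,0.03,0.145,-0.375,0,0,0,1,0.03,0.145,-0.375,0,0,0,1,0.03,0.145,-0.35,0,0,0,1,0,0,-0.3,0,0,0,1]
}}

```text
time: 27.38
ee_pos: [0.4697, -0.1428, 0.1412]
tcp_rot: [180.0, -0.0, 169.1]
wrist_force: [0.7, -0.1, 0.9]
opening: 0.0002
grasp_force: 0.3
```

>>> {"method": "send_rows", "body": {
  "moves": [0,0,-0.06,0,0,0,1,0,0,0,0,0,0,1]
}}

```text
time: 27.62
ee_pos: [0.4696, -0.1432, 0.1403]
tcp_rot: [-180.0, -0.0, 169.0]
wrist_force: [-0.4, -0.0, -0.3]
opening: 0.0
grasp_force: 0.0
```

>>> {"method": "send_rows", "body": {
  "moves": [0,0,-0.06,0,0,0,1,0,0,-0.04,0,0,0,1,0,0,0,0,0,0,1]
}}

```text
time: 28.0
ee_pos: [0.4699, -0.1433, 0.1389]
tcp_rot: [-180.0, 0.1, 169.0]
wrist_force: [-1.9, 1.2, 7.2]
opening: -0.0
grasp_force: 3.7
```

Hard stop reached. Retreating and checking.

>>> {"method": "send_rows", "body": {
  "moves": [0,0,0.5,0,0,0,1,0,0,1,0,0,0,1,0,0,1,0,0,0,1,0,0,1,0,0,0,1,0,0,1,0,0,0,1,0.5,0,1,0,0,0,1,1,0,0.5,0,0,0,1,1,0,0,0,0,0,1]
}}

```text
time: 29.0
ee_pos: [0.5331, -0.1433, 0.2898]
tcp_rot: [-180.0, 0.2, 169.0]
wrist_force: [0.3, 0.4, -0.0]
opening: -0.0001
grasp_force: 0.0
```

>>> {"method": "send_rows", "body": {
  "moves": [1,0,0,0,0,0,1,1,0,0,0,0,0,1,1,0,0,0,0,0,1,0,0,0,0,0,0,1]
}}

```text
time: 29.5
ee_pos: [0.6081, -0.1431, 0.2869]
tcp_rot: [180.0, -0.1, 169.1]
wrist_force: [-0.1, 0.5, 0.2]
opening: 0.0
grasp_force: 0.0
```

Run:
```python
from pf import *
np.set_printoptions(precision=4,suppress=True)
C={n:bot.camera(n) for n in("wrist","side")};o=bot.get_obs();print(o["ee_pos"],o["wrist_force"])
i=np.hstack([cv2.resize(C["wrist"]["color"][:,:,::-1],(400,250)),cv2.resize(C["side"]["color"][120:280,160:352,::-1],(400,333),interpolation=2)[:250]])
cv2.imwrite("pics/w8.png",i)
```

```text
[ 0.6068 -0.1431  0.2879] [-0.0768 -0.3768 -0.0311]
```

View pics/w8.png

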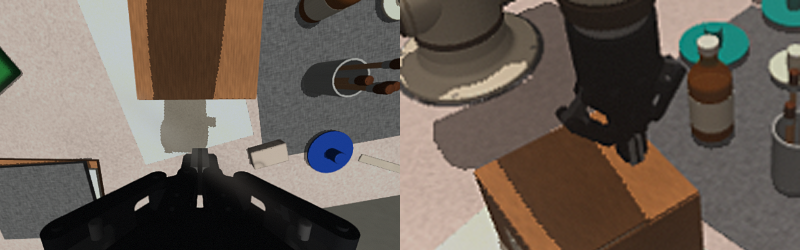

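Both flaps lie flat, the bystanders are where they were, and the robot is clear of everything.

```bash
python3 -c "
from workcell import bot
print(bot.job_done())"
```

```text
the job is handed in; nothing more can be done
None
```

The big lid is seated level on the pot, the narrow flap and then the wide flap are folded flat, the other objects were left alone, and the job is handed in at about 30 s; the hand-in returned no verdict.

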